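# Draw the sagging bolt over its bent keeper and hold the guard gate ajar

## Robot

A 7-joint arm with a two-finger parallel gripper is mounted at the origin on a cart in front of the work surface, level with it; the furniture and walls round the work are solid. World frame = base frame: x ahead of the robot, y to its left, z up, the work surface at z = 0. Lengths are in m, angles in rad, forces in N, time in s.
With the tool pointing down it reaches from about 0.4 to 0.85 m from the base axis. Payload 10.4 kg.
Tool frame: the origin (TCP) lies midway between the tips of the shut fingers; the grasp point (between the pads) lies hold_point_z behind it (hold_point_z is the distance from the TCP to the grasp point, in m); z points along the fingers, y is the line along which they close (so a half turn about z gives the same grasp; the last joint's range is limited). The gripper opens to 87 mm and grips with 3 to 60 N. Pads are 19 mm wide; open, the fingers measure 117 mm over their backs; the gripper's body (75 mm by 190 mm) begins 51 mm behind the grasp point.
Start: joints at [-1.343, 0.332, -0.065, 1.46, 0.022, 1.35, -0.088], TCP at [0.155, 0.605, 0.223] pointing down, gripper open.
Joint ranges: [-2.6, 2.6], [-0.5, 2.12], [-1.47, 1.34], [0.16, 2.42], [-1.27, 4.41], [0.06, 2.06], [-2.6, 2.6]. Speed limits (rad/s): [2.22, 2.22, 2.79, 2.79, 3.14, 3.14, 3.14].

## Interface

Orientations are given as a unit quaternion [x, y, z, w].
In Python, from bench import * gives the robot as it stands. The module is installed in compiled form; this text tells all that it offers.
- The arm moves only by the tool drive_tool, never from a script. Its argument "increments" is a list of rows, each a list of 6 numbers: the shift along the tool's x, y, z scaled (see below), then the turn, a rotation vector about the tool's x, y, z scaled (see below). In form: [[dx, dy, dz, rx, ry, rz], ...]. A call has exactly 5 rows; each row is the pose to reach, as a shift and turn from the pose commanded when the call began, along the tool's axes at that moment; what a row does not reach only later rows make up. The controller multiplies each number of a shift by 300 mm and each number of a turn by pi/4 rad. A row lasts 1/12 s, in which the tool goes at most 41.7 mm and 7.16 degrees, less where a joint would pass 70% of its speed; a pose out of reach is approached as far as the arm can. A call with a number of a shift or a turn outside -1 to 1 is refused whole. A call with a gripper value outside its range is refused whole. "claw" is the closure, from 0 (fully open) to 1 (shut), set as the call begins (left out, the last holds). The fingers move at their own pace and stop on an object; "force" is the grip in N (left out, the last holds). Time passes only in rows, so rows that repeat a pose let the fingers close, or fill a call up. It gives the time, the measured TCP pose, the force, the opening and the grip force at its end, in the units of the state.
- read_state(): the state, without advancing time (a new reading comes with each control period).
- camera(name): name is "side" or "top" or "wrist"; returns the picture (480x640x3 uint8, blue, green, red); there is no depth.
- get_calibration(name): a dict with "K" (3x3 intrinsics, pixels), "k1" (the pictures are not rectified: a ray, as slopes to the right and down, at radius r is drawn at 1 + k1 r^2 times it, then the intrinsics apply), "position" and "rotation" of the camera in the world. Camera axes: x right, y down, z forward; pixel columns grow to the right and rows downward; lengths in m; the calibration is good to about 2 mm. A picture is of the moment at which its call begins: read the wrist's pose just before it. get_calibration takes no time and is no camera call; for the wrist camera it gives the pose at the moment of the call.
- close_job(): hands the job in; it is judged then, once.
The state is a dict: "time": time; "joint_positions": joint angles; "joint_vel": joint speeds; "joint_torque": joint torques, N m; "ee_pos": TCP position; "eef_rot": TCP orientation; "ft_force": force on the tool from outside, world axes, zero at the start; "torque": the same for the moment, N m; "width": finger opening in m; "grip_force": force on a finger pad.
Only numpy, scipy, OpenCV 4.12 (cv2) and the standard library are available. Lean on these libraries where they do the work, as an engineer would, in place of code of your own. Each camera call takes 0.05 s, during which the arm holds its last target. There are 200 camera calls.

## Task

Open the bench test cage's sprung gate: take the gate bolt by its upright knob, lift it so that the disc on its nose clears the bent-up lip of the keeper, and draw it back against its spring until the pointer under the knob is at the long mark on the scale. Then, without letting go, swing the gate about 25 degrees open towards the robot side of the cage and finish while still holding the knob there, with the bolt still at the long mark and the gate still. Leave the loose things round about where they are.

Things in the scene. Friction and masses are not known exactly. Their poses are not given: they have to be found in the camera images.
- cage: Fixed open-topped test cage: plywood base 160 (x) x 344 (y) x 8 mm, aluminium posts 24 mm square up to z = 115 mm, clear side and rear panels. Origin under the base's centre; x to its rear, y along the shut gate towards the hinge, z up. The gate is its front, in the plane x = -50 mm, and opens outwards to -x. The keeper is on top of the front post at y = -153 mm.
- knob: The bolt, by its upright ribbed round steel knob: 12 mm stem, then a cylinder 20 mm in diameter from 22 to 66 mm above the origin. Origin on the axis of the bolt rod, z up; at the start at (-50, -45, 135) mm in the cage's frame. Beside it stand only two guide staples of the rod, 10 mm thick, tops at z = 161 mm, centred 38 mm off along -y and 105 mm off along +y.
- knob_grip (a point): Point on the knob's axis 50 mm above the bolt rod's axis (16 mm under the knob's top), a good height to pinch it; at z = 185 mm at the start.
- gate_hinge (a point): Point on the gate's vertical hinge axis at the height of the top of the gate's rail (z = 115 mm); fixed in the cage at (-64, 137) mm. Seen from above the gate opens clockwise about it.
- keeper_lip (a point): Middle of the keeper's bent-up lip's top edge, z = 128.5 mm, at (-50, -141) mm in the cage's frame. The keeper is an open-topped steel channel with cheeks 40 mm high; the 6 mm lip closes its end towards the gate. A disc on the bolt's nose, 26 mm wide, 8 mm thick, hangs 6.5 mm below this edge, meets the lip after 4 mm of pull and is clear of the keeper after 19 mm.
- long_mark (a point): Centre of the bolt's line at the long mark of the scale on the gate's back plate, z = 118 mm; short marks stand every 10 mm from 0 to 50 mm of pull, the long one at 40 mm. It turns with the gate.
- gate (a joint): Gate's opening angle: 0 shut, grows as it opens, to 1.2 rad. A spring closes it, 0.4 N m when shut and 0.05 N m more for every 0.1 rad.
- lift (a joint): How far the worn guides let the bolt be lifted: 0 sagging under its weight (2 to 3 N), up to 0.013 m. The disc clears the lip from 0.0065 m on.
- bolt (a joint): How far the bolt is drawn from the keeper, along the gate towards its hinge (+y of the cage while the gate is shut): 0 home, 0.040 m at the long mark, 0.055 m at the stop. A spring pulls it home, 2.4 N at 0 and 0.8 N more for every 10 mm.
- valve: Loose cream solenoid valve, 40 x 55 x 21 mm, standing on the cage's base behind the gate; origin under its centre. Leave it.
- phone: Loose dark phone, 76 x 160 x 8 mm, lying on the bench right of the cage; origin under its centre. Leave it.
- solder_spool: Loose reel of solder, 52 mm in diameter and 35 mm high, on the bench right of the cage, farther back; origin under its centre. Leave it.
- lead (a point): Point on the black lead, 20 mm thick, that hangs in front of the bench from the ceiling to below the bench top, nearly plumb; here at z = 0.3 m. It is stiff and fixed: no part of the arm may strike it, so pass it on the robot's side and reach in left of it.

How it is judged:
By the outcome, as a careful person would: the job done as asked, in the order asked, and still so for the second after the job is handed in, while the arm keeps its last pose, push and grip.
It also fails if it takes over 38 s, if anything falls off the work surface, if the arm or the gripper's body presses on something with over 40 N, if the wrist force passes 120 N, or if a joint passes its speed limit or range.

## Working session

There is one attempt and no reset: what is moved stays moved. The work goes in short steps, Python scripts to look and compute and a tool call to move; the robot and the scene stay as the last step left them, time stands still between calls to the robot, and variables do not carry over. Pictures are saved under pics/ and viewed, at most 10 in all, crops included, and the job is handed in when it is done.

Besides the shell and the picture viewer there is one more tool, called after "Request:" as name(argument=value, ...), one argument or row to a line, values as JSON. drive_tool: Moves the arm, as the interface text tells. Its arguments: {"type":"object","properties":{"increments":{"type":"array","items":{"type":"array","items":{"type":"number"}}},"claw":{"type":"number"},"force":{"type":"number"}},"required":["increments"]}

```bash
mkdir -p pics
python3 - <<'E'
from bench import *
import cv2
s=read_state()
for k,v in s.items(): print(k,v)
for n in("top","side"):
    c=get_calibration(n);print(n,c)
    cv2.imwrite(f"pics/{n}0.png",camera(n))
E
```

```text
time 0.0
joint_positions [-1.34258536  0.33286662 -0.06469496  1.46098667  0.0215678   1.3498778
 -0.08850736]
joint_vel [ 0.00048796 -0.00039438 -0.00153948  0.0001846  -0.00040264 -0.00028913
  0.00133252]
joint_torque [-3.84330478e-04 -6.23269629e+01  2.41437438e-02 -3.89906394e+01
 -6.14809804e-02  3.97624075e-02  1.40548309e-04]
ee_pos [0.15501743 0.60505539 0.22173554]
eef_rot [ 1.25075650e-01  9.92146945e-01 -7.18751350e-04 -7.12769512e-05]
ft_force [ 0.42074654  0.98981555 -0.6765639 ]
torque [-0.0040433   0.06570239  0.02344017]
grip_force 0.0
width 0.0866692189545259
top {'K': array([[522.34574349,   0.        , 320.06105563],
       [  0.        , 522.34574349, 244.5388334 ],
       [  0.        ,   0.        ,   1.        ]]), 'k1': -0.14751973704744706, 'position': array([0.40588027, 0.19106474, 1.2827042 ]), 'rotation': array([-0.70111344,  0.70895659, -0.05771437,  0.04989534])}
side {'K': array([[575.17706982,   0.        , 315.58899873],
       [  0.        , 575.17706982, 242.33418768],
       [  0.        ,   0.        ,   1.        ]]), 'k1': -0.11387473856121261, 'position': array([ 0.04595295, -0.69422429,  0.73452355]), 'rotation': array([ 0.82251241, -0.23286837,  0.13994116, -0.49966202])}
```

View pics/top0.png

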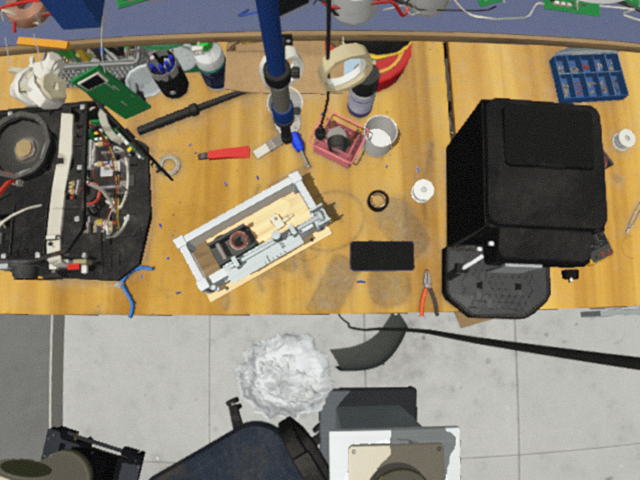

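View pics/side0.png

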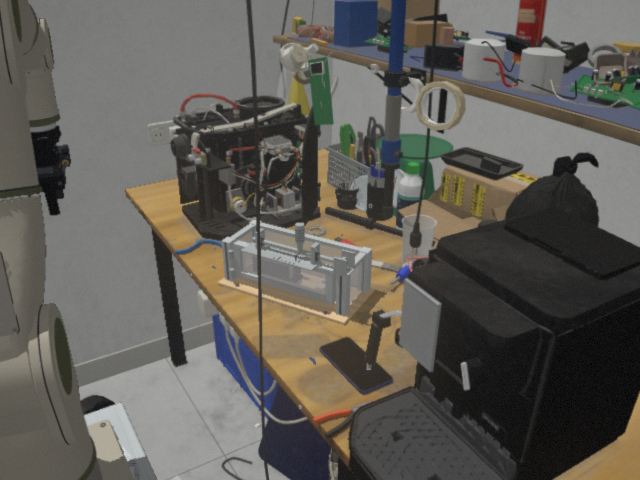

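```bash
python3 -c "
import bench
print([ (n,getattr(bench,n)) for n in dir(bench) if not n.startswith('_')])"; ls
```

```text
[('PlanningError', <class 'bench.PlanningError'>), ('camera', <function make.<locals>.drawn_camera at 0x7fe0a7a940e0>), ('close_job', <function connect.<locals>.done at 0x7fe0a7a077e0>), ('get_calibration', <function make.<locals>.<lambda> at 0x7fe0a7a94680>), ('hold_point_z', 0.0187), ('read_state', <function make.<locals>.<lambda> at 0x7fe0a7a945e0>)]
pics
```

```bash
cat > h.py <<'E'
import numpy as np, cv2
from scipy.spatial.transform import Rotation as R
from bench import *
def proj(c,P):
    p=R.from_quat(c['rotation']).inv().apply(np.atleast_2d(P)-c['position'])
    return cv2.projectPoints(p,np.zeros(3),np.zeros(3),c['K'],np.array([c['k1'],0,0,0.]))[0][:,0]
def ray(c,uv):
    n=cv2.undistortPoints(np.array([[uv]],float),c['K'],np.array([c['k1'],0,0,0.]),None,None,None)[0,0]
    return R.from_quat(c['rotation']).apply([n[0],n[1],1])
def atz(c,uv,z):
    d=ray(c,uv); return c['position']+d*(z-c['position'][2])/d[2]
def tri(o):
    A=np.zeros((3,3));b=np.zeros(3)
    for c,uv in o:
        d=ray(c,uv);d/=np.linalg.norm(d);M=np.eye(3)-np.outer(d,d);A+=M;b+=M@c['position']
    return np.linalg.solve(A,b)
E
python3 - <<'E'
import cv2,numpy as np
t=cv2.imread('pics/top0.png')[165:305,165:345]; s=cv2.imread('pics/side0.png')[210:330,210:380]
cv2.imwrite('pics/tc.png',cv2.resize(t,None,fx=4,fy=4,interpolation=cv2.INTER_CUBIC))
cv2.imwrite('pics/sc.png',cv2.resize(s,None,fx=4.5,fy=4.5,interpolation=cv2.INTER_CUBIC))
E
```

```text
(no output)
```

View pics/tc.png

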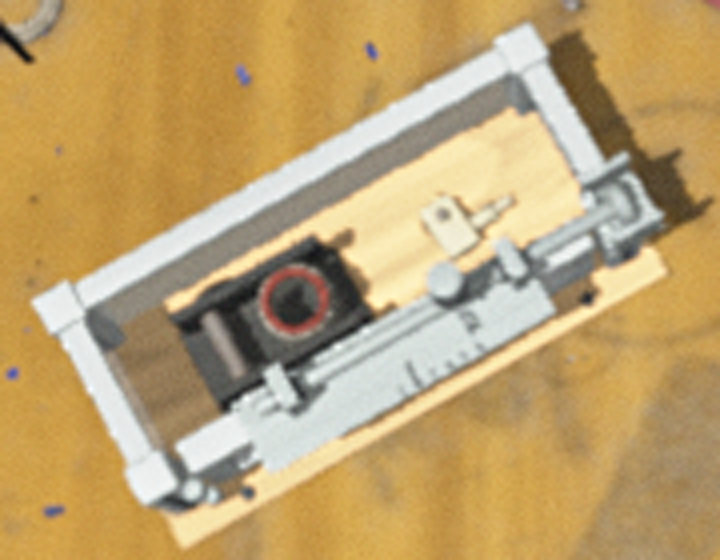

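View pics/sc.png

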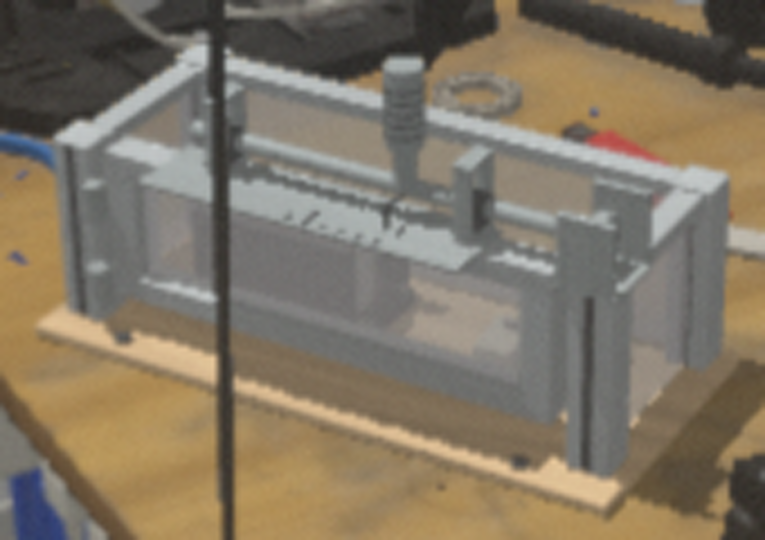

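```bash
cat > fit.py <<'E'
from h import *
from scipy.optimize import least_squares
T=get_calibration('top');S=get_calibration('side')
tc=lambda u,v:(165+u/4-.4,165+v/4-.4); sc=lambda u,v:(210+u/4.5-.4,210+v/4.5-.4)
obs=[(T,(-50,-45,201),tc(447,279)),(S,(-50,-45,201),sc(404,64)),
(T,(-80,172,8),tc(182,548)),(T,(-80,-172,8),tc(667,270)),
(S,(-80,-172,8),sc(607,503)),(S,(-80,172,8),sc(40,325)),
(T,('r',153,115),tc(62,305)),(T,('r',-153,115),tc(523,45)),(T,(-50,153,115),tc(155,477))]
def w(p,q):
    q=[p[3]*1000 if a=='r' else a for a in q]
    return R.from_euler('z',p[2]).apply(np.array(q)/1e3)+[p[0],p[1],0]
f=lambda p:np.concatenate([proj(c,w(p,q))[0]-uv for c,q,uv in obs])
r=least_squares(f,[.5,.25,.5,.05],loss='soft_l1')
print(r.x,'\n',f(r.x).reshape(-1,2).round(1))
k=tri([(T,obs[0][2]),(S,obs[1][2])]);print('knob tri',k,'fit',w(r.x,(-50,-45,201)))
print('hinge',w(r.x,(-64,137,115)),'grip',w(r.x,(-50,-45,185)))
# lead: plane from side, top pixels
d1=ray(S,(250.5,5));d2=ray(S,(264,470));n=np.cross(d1,d2)
for uv in[(345,321.5),(400,329),(500,341),(600,354)]:
    d=ray(T,uv);t=n@(S['position']-T['position'])/(n@d);print('lead',T['position']+t*d)
E
python3 fit.py
```

```text
[0.61751354 0.33434564 0.51370445 0.06202987] 
 [[-0.4 -0.7]
 [ 0.2  0.3]
 [ 0.5 -0. ]
 [ 0.9  0. ]
 [ 0.1  0.7]
 [-1.   0.2]
 [-0.7  0.2]
 [ 0.3 -0.1]
 [-1.  -0.2]]
knob tri [0.59453819 0.26943308 0.20258918] fit [0.59608035 0.27058344 0.201     ]
hinge [0.49445126 0.42221302 0.115     ] grip [0.59608035 0.27058344 0.185     ]
lead [ 0.41231263  0.11553758 -0.02688214]
lead [0.39671252 0.05612945 0.45231765]
lead [0.38688122 0.01643326 0.79476151]
lead [ 0.38072592 -0.00445113  0.93802403]
```

Request:
drive_tool(
  increments=[
    [-0.122,-0.052,-0.01,0,0,0.1],
    [-0.244,-0.104,-0.02,0,0,0.2],
    [-0.366,-0.156,-0.03,0,0,0.3],
    [-0.488,-0.208,-0.04,0,0,0.4],
    [-0.61,-0.26,-0.05,0,0,0.5],
  ],
  claw=0,
)

```text
time: 0.52
ee_pos: [0.3142, 0.4829, 0.2374]
eef_rot: [0.318, 0.948, -0.0, -0.0]
ft_force: [1.3, 0.9, 0.2]
width: 0.0871
grip_force: 0.0
```

```bash
cat > go.py <<'E'
import sys
from h import *
# usage: go.py x y z yaw_deg(tool y azimuth): total increment from measured pose, in move units
def inc(P,az):
    s=read_state();q=R.from_quat(s['eef_rot']);a=np.radians(az)
    y=np.array([np.cos(a),np.sin(a),0]);z=np.array([0,0,-1.]);x=np.cross(y,z)
    g=R.from_matrix(np.c_[x,y,z])
    d=q.inv().apply(np.array(P)-s['ee_pos'])/.3; r=(q.inv()*g).as_rotvec()/(np.pi/4)
    print('t',round(s['time'],2),'pos',s['ee_pos'].round(4),'F',s['ft_force'].round(1),'T',s['torque'].round(2),'w',round(s['width'],4),'g',round(s['grip_force'],1),'j',s['joint_positions'].round(2))
    print('shift',d.round(3),'turn',r.round(3),'dist',np.linalg.norm(np.array(P)-s['ee_pos']).round(4))
if __name__=='__main__':
    v=list(map(float,sys.argv[1:]));inc(v[:3],v[3])
E
python3 go.py .595 .270 .235 29.4
```

```text
t 0.52 pos [0.3142 0.4829 0.2374] F [1.3 0.9 0.2] T [-0.01 -0.07  0.  ] w 0.0871 g 0.0 j [-1.15  0.21  0.08  1.58 -0.02  1.35 -0.14]
shift [-1.175 -0.002  0.008] turn [-0.001  0.     0.523] dist 0.3524
```

Request:
drive_tool(
  increments=[
    [-0.13,0,0,0,0,0.06],
    [-0.26,0,0,0,0,0.12],
    [-0.39,0,0,0,0,0.18],
    [-0.52,0,0,0,0,0.24],
    [-0.64,0,0,0,0,0.3],
  ],
)

```text
time: 0.93
ee_pos: [0.4682, 0.3673, 0.2374]
eef_rot: [0.427, 0.904, -0.0, 0.0]
ft_force: [-0.9, 1.6, 0.7]
width: 0.0872
grip_force: 0.0
```

```bash
python3 go.py .595 .270 .235 29.4
```

```text
t 0.93 pos [0.4682 0.3673 0.2374] F [-0.9  1.6  0.7] T [-0.01  0.02 -0.04] w 0.0872 g 0.0 j [-0.93  0.26  0.23  1.54 -0.06  1.36 -0.01]
shift [-0.519  0.12   0.008] turn [-0.     0.     0.223] dist 0.1599
```

Request:
drive_tool(
  increments=[
    [-0.11,0.026,0,0,0,0.05],
    [-0.22,0.052,0,0,0,0.1],
    [-0.33,0.078,0,0,0,0.15],
    [-0.44,0.102,0,0,0,0.2],
    [-0.515,0.12,0.008,0,0,0.223],
  ],
)

```text
time: 1.35
ee_pos: [0.5952, 0.2701, 0.2351]
eef_rot: [0.505, 0.863, -0.0, 0.001]
ft_force: [0.8, 0.4, -1.0]
width: 0.0868
grip_force: 0.0
```

```bash
python3 go.py .595 .270 .235 29.4
python3 - <<'E'
from h import *
W=get_calibration('wrist');im=camera('wrist');cv2.imwrite('pics/w1.png',im)
cv2.imwrite('pics/s1.png',camera('side'))
print(W['position'],W['K'][0,0],proj(W,[(.5945,.2694,.201),(.596,.2706,.201)]))
E
```

```text
t 1.35 pos [0.5952 0.2701 0.2351] F [ 0.8  0.4 -1. ] T [-0.03 -0.01 -0.02] w 0.0868 g 0.0 j [-0.74  0.4   0.34  1.38 -0.13  1.39  0.1 ]
shift [-0.    -0.001  0.   ] turn [ 0.     0.002 -0.002] dist 0.0002
[0.55743169 0.33675502 0.39592695] 377.3357850114195 [[323.19238715 271.66248489]
 [326.62087773 271.13844348]]
```

View pics/w1.png

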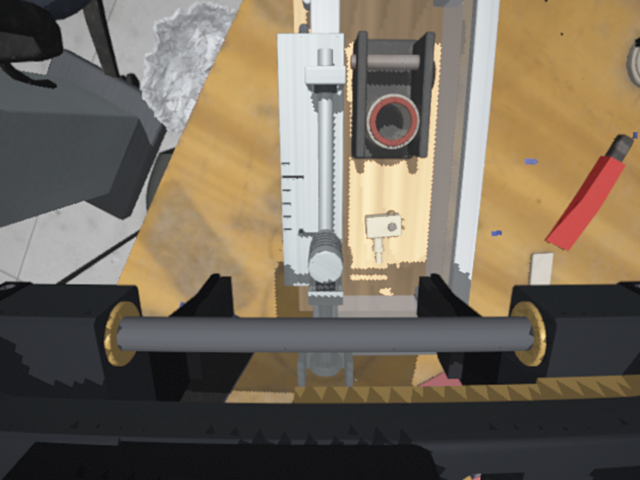

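View pics/s1.png

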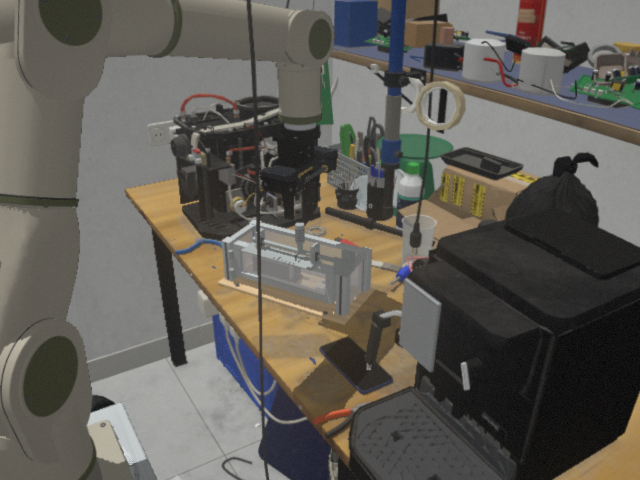

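Request:
drive_tool(
  increments=[
    [0.008,0,0.05,0,0,0],
    [0.008,0,0.1,0,0,0],
    [0.008,0,0.15,0,0,0],
    [0.008,0,0.2,0,0,0],
    [0.008,0,0.229,0,0,0],
  ],
)

```text
time: 1.87
ee_pos: [0.5904, 0.2756, 0.1643]
eef_rot: [0.503, 0.865, -0.001, -0.001]
ft_force: [-0.7, 0.1, -0.1]
width: 0.0872
grip_force: 0.0
```

Request:
drive_tool(
  increments=[
    [0,0,0,0,0,0],
    [0,0,0,0,0,0],
    [0,0,0,0,0,0],
    [0,0,0,0,0,0],
    [0,0,0,0,0,0],
  ],
  claw=1,
  force=40,
)

```text
time: 2.28
ee_pos: [0.5921, 0.2756, 0.1674]
eef_rot: [0.503, 0.864, 0.001, 0.0]
ft_force: [0.8, 0.3, 1.1]
width: 0.0612
grip_force: 0.0
```

```bash
python3 go.py .595 .270 .235 29.4
python3 - <<'E'
from h import *
W=get_calibration('wrist')
print(atz(W,(324,264),.201)) # meaningless unless at look pose
E
```

```text
t 2.28 pos [0.5921 0.2756 0.1674] F [0.8 0.3 1.1] T [-0.06  0.04  0.01] w 0.0612 g 0.0 j [-0.75  0.43  0.32  1.47 -0.14  1.26  0.11]
shift [-0.021 -0.    -0.225] turn [ 0.002 -0.     0.004] dist 0.0679
[0.57720477 0.30078491 0.201     ]
```

Request:
drive_tool(
  increments=[
    [-0.007,0,0,0,0,0],
    [-0.007,0,0,0,0,0],
    [-0.007,0,0,0,0,0],
    [-0.007,0,0,0,0,0],
    [-0.007,0,0,0,0,0],
  ],
)

```text
time: 2.7
ee_pos: [0.5927, 0.2736, 0.1665]
eef_rot: [0.503, 0.864, 0.0, -0.0]
ft_force: [-0.2, 0.5, 0.7]
width: 0.0282
grip_force: 0.0
```

Request:
drive_tool(
  increments=[
    [0,0,0,0,0,0],
    [0,0,0,0,0,0],
    [0,0,0,0,0,0],
    [0,0,0,0,0,0],
    [0,0,0,0,0,0],
  ],
)

```text
time: 3.12
ee_pos: [0.5929, 0.2736, 0.1664]
eef_rot: [0.503, 0.864, 0.0, 0.0]
ft_force: [2.0, 0.9, -0.8]
width: 0.0192
grip_force: 40.0
```

```bash
python3 go.py .595 .270 .235 29.4
```

```text
t 3.12 pos [0.5929 0.2736 0.1664] F [ 2.   0.9 -0.8] T [ 0.12 -0.49 -0.02] w 0.0192 g 40.0 j [-0.74  0.43  0.32  1.47 -0.14  1.26  0.11]
shift [-0.014  0.    -0.229] turn [ 0.    -0.     0.004] dist 0.0687
```

Request:
drive_tool(
  increments=[
    [0,0,-0.01,0,0,0],
    [0,0,-0.02,0,0,0],
    [0,0,-0.032,0,0,0],
    [0,0,-0.032,0,0,0],
    [0,0,-0.032,0,0,0],
  ],
)

```text
time: 3.53
ee_pos: [0.5929, 0.2737, 0.1765]
eef_rot: [0.503, 0.864, 0.0, 0.0]
ft_force: [1.9, 0.4, -3.5]
width: 0.019
grip_force: 40.0
```

```bash
python3 go.py .595 .270 .235 29.4
python3 - <<'E'
from h import *
W=get_calibration('wrist');np.save('w2.npy',np.r_[W['position'],W['rotation']]);cv2.imwrite('pics/w2.png',camera('wrist'))
E
```

```text
t 3.53 pos [0.5929 0.2737 0.1765] F [ 1.9  0.4 -3.5] T [ 0.21 -0.45 -0.  ] w 0.019 g 40.0 j [-0.74  0.43  0.33  1.46 -0.14  1.28  0.11]
shift [-0.014  0.    -0.195] turn [ 0.001 -0.     0.004] dist 0.0587
```

Request:
drive_tool(
  increments=[
    [0.025,0,0,0,0,0],
    [0.055,0,0,0,0,0],
    [0.085,0,0,0,0,0],
    [0.115,0,0,0,0,0],
    [0.133,0,0,0,0,0],
  ],
)

```text
time: 4.0
ee_pos: [0.5728, 0.309, 0.176]
eef_rot: [0.503, 0.864, -0.0, 0.001]
ft_force: [5.3, -2.3, -2.5]
width: 0.0191
grip_force: 40.0
```

Request:
drive_tool(
  increments=[
    [0,0,0,0,0,0],
    [0,0,0,0,0,0],
    [0,0,0,0,0,0],
    [0,0,0,0,0,0],
    [0,0,0,0,0,0],
  ],
)

```text
time: 4.42
ee_pos: [0.5733, 0.3079, 0.176]
eef_rot: [0.503, 0.864, -0.0, 0.001]
ft_force: [5.3, -2.6, -2.0]
width: 0.0189
grip_force: 40.0
```

```bash
python3 go.py .595 .270 .235 29.4
python3 - <<'E'
from h import *
W=get_calibration('wrist');im=camera('wrist')
cv2.imwrite('pics/w3f.png',im)
a=cv2.imread('pics/w2.png')
c=lambda i:cv2.resize(i[60:340,230:420],None,fx=2.1,fy=2.1,interpolation=cv2.INTER_CUBIC)
cv2.imwrite('pics/w3.png',np.hstack([c(a),c(im)]))
E
```

```text
t 4.42 pos [0.5733 0.3079 0.176 ] F [ 5.3 -2.6 -2. ] T [-0.77 -1.28  0.01] w 0.0189 g 40.0 j [-0.8   0.42  0.31  1.47 -0.13  1.27  0.04]
shift [-0.146  0.001 -0.196] turn [0.    0.002 0.004] dist 0.0734
```

View pics/w3.png

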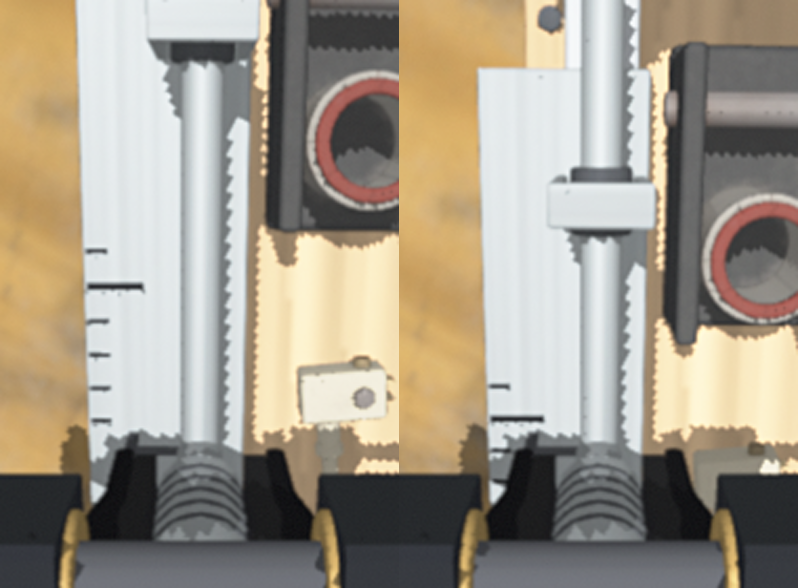

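Request:
drive_tool(
  increments=[
    [0.0004,-0.0207,0,0,0,0.0556],
    [-0.0003,-0.0414,0,0,0,0.111],
    [0,-0.0622,0,0,0,0.1667],
    [0.0011,-0.083,0,0,0,0.2222],
    [0.0031,-0.1035,0,0,0,0.2778],
  ],
)

```text
time: 4.88
ee_pos: [0.5459, 0.2929, 0.1761]
eef_rot: [0.595, 0.803, -0.0, 0.001]
ft_force: [7.4, -3.1, -2.1]
width: 0.0188
grip_force: 40.0
```

```bash
python3 go.py .595 .270 .235 29.4
```

```text
t 4.88 pos [0.5459 0.2929 0.1761] F [ 7.4 -3.1 -2.1] T [-0.9  -1.39 -0.03] w 0.0188 g 40.0 j [-0.84  0.35  0.35  1.56 -0.12  1.25 -0.18]
shift [-0.121  0.135 -0.196] turn [ 0.001  0.002 -0.277] dist 0.0801
```

Forces are small; second half of the swing, then settle.

Request:
drive_tool(
  increments=[
    [-0.0016,-0.0207,0,0,0,0.0556],
    [-0.0023,-0.0414,0,0,0,0.111],
    [-0.002,-0.0622,0,0,0,0.1667],
    [-0.0009,-0.083,0,0,0,0.2222],
    [0.0011,-0.1045,0,0,0,0.2778],
  ],
)

```text
time: 5.3
ee_pos: [0.5159, 0.2837, 0.1761]
eef_rot: [0.679, 0.734, -0.0, 0.001]
ft_force: [6.7, -5.4, -3.3]
width: 0.0189
grip_force: 40.0
```

Request:
drive_tool(
  increments=[
    [0,0,0,0,0,0],
    [0,0,0,0,0,0],
    [0,0,0,0,0,0],
    [0,0,0,0,0,0],
    [0,0,0,0,0,0],
  ],
)

```text
time: 5.72
ee_pos: [0.5161, 0.2838, 0.1761]
eef_rot: [0.679, 0.734, -0.0, 0.001]
ft_force: [6.6, -5.4, -1.2]
width: 0.0192
grip_force: 40.0
```

```bash
python3 go.py .595 .270 .235 29.4
python3 - <<'E'
from h import *
im=camera('wrist');cv2.imwrite('pics/w4f.png',im)
b=cv2.imread('pics/w2.png')
c=lambda i:cv2.resize(i[60:340,230:420],None,fx=2.1,fy=2.1,interpolation=cv2.INTER_CUBIC)
cv2.imwrite('pics/w4.png',np.hstack([c(b),c(im)]))
t=camera('top')
cv2.imwrite('pics/t4.png',t)
E
```

```text
t 5.72 pos [0.5161 0.2838 0.1761] F [ 6.6 -5.4 -1.2] T [-1.18 -1.29 -0.13] w 0.0192 g 40.0 j [-0.89  0.29  0.38  1.64 -0.11  1.23 -0.42]
shift [-0.067  0.259 -0.196] turn [ 0.001  0.002 -0.553] dist 0.0994
```

View pics/w4.png

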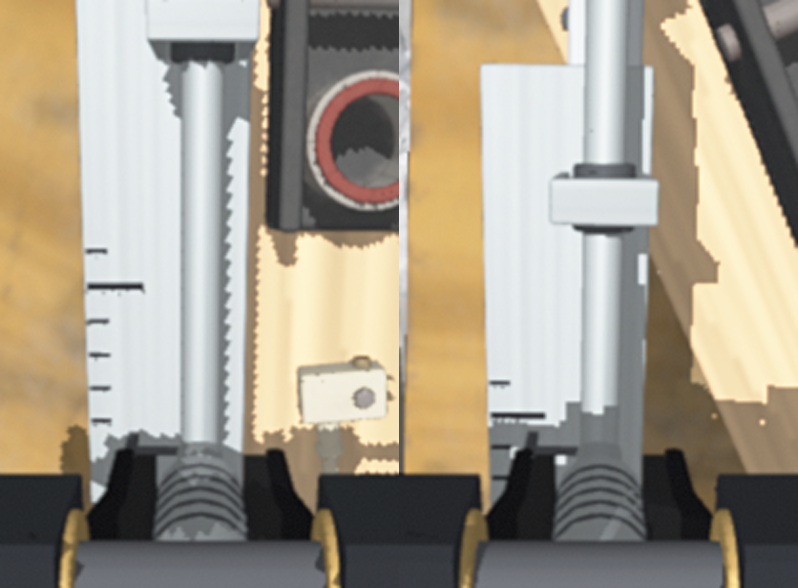

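Request:
drive_tool(
  increments=[
    [0.002,0,0,0,0,0],
    [0.005,0,0,0,0,0],
    [0.005,0,0,0,0,0],
    [0.005,0,0,0,0,0],
    [0.005,0,0,0,0,0],
  ],
)

```text
time: 6.23
ee_pos: [0.5159, 0.2853, 0.1761]
eef_rot: [0.679, 0.734, -0.0, 0.001]
ft_force: [6.0, -4.7, -1.9]
width: 0.0188
grip_force: 40.0
```

```bash
python3 go.py .595 .270 .235 29.4
python3 - <<'E'
from h import *
im=camera('wrist');b=cv2.imread('pics/w2.png')
c=lambda i:cv2.resize(i[170:290,250:340],None,fx=4.4,fy=4.4,interpolation=cv2.INTER_CUBIC)
t=camera('top');k=cv2.resize(t[165:305,165:345],None,fx=4,fy=4)
cv2.imwrite('pics/w5.png',np.hstack([c(b),c(im)]));cv2.imwrite('pics/t5.png',k)
E
```

```text
t 6.23 pos [0.5159 0.2853 0.1761] F [ 6.  -4.7 -1.9] T [-1.22 -1.26 -0.08] w 0.0188 g 40.0 j [-0.9   0.29  0.38  1.64 -0.11  1.23 -0.42]
shift [-0.072  0.259 -0.196] turn [ 0.001  0.003 -0.553] dist 0.0998
```

View pics/w5.png

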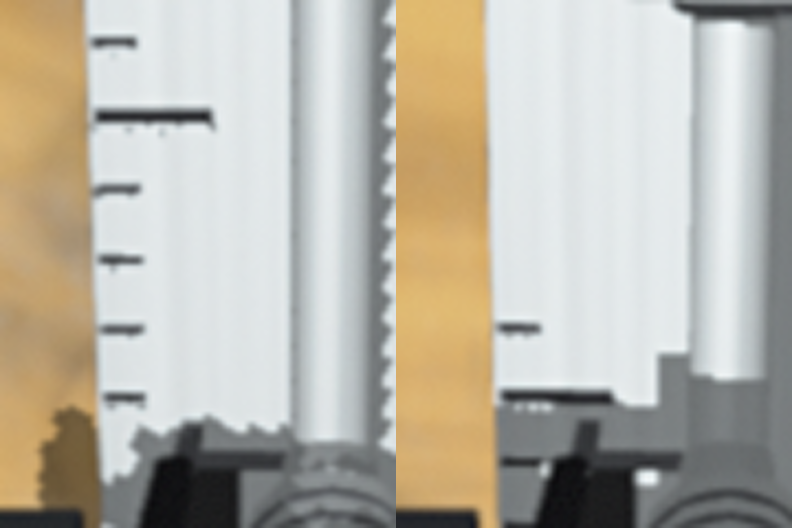

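```bash
python3 -c "
from bench import *
s=read_state();print(s['joint_vel'].round(3),s['grip_force'])
print(close_job())"
```

```text
[ 0.     0.    -0.001  0.001  0.003 -0.     0.001] 40.00087772787083
the job is handed in; nothing more can be done
None
```

I lifted the bolt clear of the keeper lip, drew it back to the long mark and swung the gate about 25° open. I handed the job in at 6.2 s with the arm at rest and still gripping the knob at 40 N; no verdict came back. The last wrist view put the bolt within about 0.2 mm of the mark, and I touched nothing loose.

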